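# Line up the cell carriers and hold the contact clamp open

## Task

On the jig plate, nudge the three grey cell carriers into one closed row: each with a long side flush against the fence, side by side and touching, all beside the clamp and none in front of it. Then pull the clamp's spring-loaded handle out towards the robot until its pointer stands at the gauge mark, and keep it there: the program finishes while the gripper still holds the clamp open at the mark, so that a colleague can slide the row in. Leave everything else on the bench where it is.

Things in the scene. Friction and masses are not known exactly. Their poses are not given: they have to be found in the camera images.
- jig: aluminium jig plate, fixed to the table, 170 x 440 mm, 6 mm thick; fence at its far edge, clamp at its right end. Origin: at table height (z = 0), straight below the fence's face. Its x points away from the robot, y to the left, turned a little each time. In its frame the plate spans x -150 to +20 mm, y -130 to +310 mm, top at z = 6 mm.
- fence (a point): middle of the fence's lower edge: steel strip on the jig plate, 12 mm thick. In the jig's frame this point is (0, 130, 6) mm; the face is at x = 0 and looks to -x, from y = -20 to +280 mm, top at z = 20 mm. A carrier flush with it has its origin at jig x = -18 mm.
- jaw (a point): top middle of the clamp's fixed jaw, (10, -75, 44) mm in the jig's frame: dark steel block, y -115 to -35 mm, face at x = 0 in line with the fence. Two thin guide rods at z = 19 mm run from it towards -x to an end bracket at x = -137 to -149 mm, top at z = 30 mm.
- clamp (a joint): travel of the sliding clamp head in m along the jig's -x: 0 = shut against the fixed jaw (start), stop at 0.095. A spring pulls it shut: 4.5 N at 0 plus 90 N/m (8.5 N at 44 mm, 11 N at 75 mm); it goes back when let go. Head: aluminium, 16 mm thick in x, from y = -110 to -40 mm of the jig, top at z = 40 mm.
- handle (a point): centre of the clamp's handle: straight round black bar, 12 mm diameter, 74 mm long, along the jig's y, its axis 70 mm above the table and 35 mm in front of (jig -x of) the head's clamping face, on two slanting 8 mm arms at its ends (60 mm clear between them). Nothing else at its height. Moves with the head.
- pointer (a point): tip of the thin steel pointer (3 mm in x) that sticks out to the right of the clamp head above the white scale strip; moves with the head. In the jig's frame with the clamp shut: (-8, -122, 12) mm.
- gauge: gauge mark: small dark steel upright blade, 3 mm thick in x, 8 mm wide, 14 mm tall, on a 12 mm foot, on the plate just to the right of the pointer's path; fixed, set anew each time. Origin: on the plate, at the blade's middle in x. Axes as the jig's. The pointer is at the mark when both have the same x in the jig's frame (44 to 75 mm of travel).
- cell_a: cell carrier: grey plastic block with a glass window on top, 36 mm (its x) by 50 mm (its y) by 22 mm tall (20 mm of solid block, glass on it), about 60 g, all three alike. Origin: centre of its underside. Starts loose and askew on the jig plate, somewhere in front of the fence; slides when pushed.
- cell_b: cell carrier: grey plastic block with a glass window on top, 36 mm (its x) by 50 mm (its y) by 22 mm tall (20 mm of solid block, glass on it), about 60 g, all three alike. Origin: centre of its underside. Starts loose and askew on the jig plate, somewhere in front of the fence; slides when pushed.
- cell_c: cell carrier: grey plastic block with a glass window on top, 36 mm (its x) by 50 mm (its y) by 22 mm tall (20 mm of solid block, glass on it), about 60 g, all three alike. Origin: centre of its underside. Starts loose and askew on the jig plate, somewhere in front of the fence; slides when pushed.
- vial: small capped glass vial, 26 mm diameter, 48 mm tall, on the left end of the jig plate. Bystander: leave it. Origin: centre of its underside.
- dish: open glass dish, 60 mm diameter, 14 mm tall, on the table in front of the jig plate. Bystander: leave it. Origin: centre of its underside.
- driver: screwdriver, 150 mm long, lying on the table behind the fence. Bystander: leave it. Origin: centre of its underside.
- flask: white bottle with a black label, 66 mm diameter, 170 mm tall, at the back left. Bystander: leave it. Origin: centre of its underside.
- meter: hand multimeter, 130 x 75 x 32 mm, lying at the right. Bystander: leave it. Origin: centre of its underside.
- beaker: glass beaker of pipettes, 70 mm diameter, 160 mm tall with the pipettes, at the left. Bystander: leave it. Origin: centre of its underside.
- eraser: rubber block, 50 x 22 x 14 mm, on the table at the front right. Bystander: leave it. Origin: centre of its underside.
Things that resemble listed ones, but are neither listed nor needed, are in the scene too. Leave any yellow look-alike of the cell_b alone. What is shaped like the cell_a but green is not meant.

How it is judged:
By the outcome, as a careful person would: the job done as asked, in the order asked, and still so for the second after the job is handed in, while the arm keeps its last pose, push and grip.
It also fails if it takes over 72 s, if anything falls off the work surface, if the arm or the gripper's body presses on something with over 40 N, if the wrist force passes 120 N, or if a joint passes its speed limit or range.

## Robot

A 6-joint arm with a two-finger parallel gripper is mounted at the origin on the work surface. World frame = base frame: x ahead of the robot, y to its left, z up, the work surface at z = 0. Lengths are in m, angles in rad, forces in N, time in s.
With the tool pointing down it reaches from about 0.325 to 0.75 m from the base axis. Payload 7.6 kg.
Tool frame: the origin (TCP) lies on the centre line of the jaws, within the pads' length; the fingertips stand manip.tips_ahead ahead of it and the grasp point (between the pads) lies 6 mm ahead of it (manip.tips_ahead is the distance from the TCP to the fingertips, in m); z points along the fingers, y is the direction in which the jaws open and shut (so a half turn about z gives the same grasp; the last joint's range is limited). The gripper opens to 85 mm and grips with 20 to 120 N. Pads are 22 mm wide; open, the fingers measure 114 mm over their backs; the gripper's body (76 mm by 85 mm) begins 54 mm behind the grasp point. The pads swing forward as they close: fully open they stand 13 mm farther back than shut.
Start: joints at [1.276, 0.052, 1.401, -0, 1.689, -0.07], TCP at [0.117, 0.512, 0.256] pointing down, gripper open.
Joint ranges: [-2.9, 2.9], [-0.91, 2.17], [0.12, 2.37], [-1.06, 4.2], [0.26, 2.73], [-2.93, 2.93]. Speed limits (rad/s): [2.57, 2.57, 3.01, 3.14, 3.14, 3.14].

## Interface

Orientations are given as a unit quaternion [x, y, z, w].
In Python, from plant import manip gives the robot as it stands. The module is installed in compiled form; this text tells all that it offers.
- The arm moves only by the shell command python3 -m handwheel 'ROWS' [FORCE]. ROWS is JSON, a list of rows, each an object with "claw": the opening, from 0 (shut) to 1 (fully open); "travel": the shift along the tool's x, y, z in mm, a list of three; "rot": the turn, a rotation vector about the tool's x, y, z in rad, a list of three. In form: [{"claw": claw, "travel": [x, y, z], "rot": [wx, wy, wz]}, ...]. A call has 1 to 8 rows; each row shifts and turns the commanded pose from where the row before left it, along the tool's axes as they then stand; what a row does not reach is not made up. A row lasts 1/8 s, in which the tool goes at most 62.5 mm and 10.7 degrees, less where a joint would pass 70% of its speed; a pose out of reach is approached as far as the arm can. A call with a gripper value outside its range is refused whole. The fingers move at their own pace and stop on an object; FORCE is the grip in N (left out, the last holds). Time passes only in rows, so rows that do not move let the fingers close. It gives the time, the measured TCP pose, the force and the opening at its end, in the units of the state.
- manip.sense(): the state, without advancing time (a new reading comes with each control period).
- manip.get_image(name): name is "scene" or "top" or "wrist"; returns the picture (384x512x3 uint8, red, green, blue); there is no depth.
- manip.camera_params(name): a dict with "fx", "fy", "cx", "cy" (pixels), "k1" (the pictures are not rectified: a ray, as slopes to the right and down, at radius r is drawn at 1 + k1 r^2 times it, then the intrinsics apply), "R" (3x3) and "t" (3): a world point X has camera coordinates R X + t; the wrist camera has in their place "tool_from_camera" (4x4, takes a point from camera to tool coordinates, whose origin is the TCP and whose axes are the flange's). Camera axes: x right, y down, z forward; pixel columns grow to the right and rows downward; lengths in m; the calibration is good to about 2 mm. A picture is of the moment at which its call begins: read the wrist's pose just before it. camera_params takes no time and is no camera call.
- manip.job_done(): hands the job in, once; it reports no verdict.
The state is a dict: "time_s": time; "qpos": joint angles; "qvel": joint speeds; "effort": joint torques, N m; "eef_pos": TCP position; "eef_rot": TCP orientation; "ft_force": force on the tool from outside, world axes, zero at the start; "wrist_torque": the same for the moment, N m; "width": finger opening in m.
Only numpy, scipy, OpenCV 4.12 (cv2) and the standard library are available. Lean on these libraries where they do the work, as an engineer would, in place of code of your own. Each camera call takes 0.05 s, during which the arm holds its last target.

## Working session

There is one attempt and no reset: what is moved stays moved. The work goes in short steps, Python scripts to look and compute and a shell command to move; the robot and the scene stay as the last step left them, time stands still between calls to the robot, and variables do not carry over. Pictures are saved under pics/ and viewed, and the job is handed in when it is done.

```bash
ls; mkdir -p pics
python3 - <<'E'
from plant import manip
import cv2
s=manip.sense();print({k:s[k] for k in('time_s','eef_pos','eef_rot','width','ft_force')},manip.tips_ahead)
for n in('scene','top','wrist'):
    im=manip.get_image(n);cv2.imwrite(f'pics/{n}0.png',im[:,:,::-1])
    print(n,manip.camera_params(n))
E
```

```text
pics
{'time_s': 0.0, 'eef_pos': array([0.11692537, 0.51154178, 0.255466  ]), 'eef_rot': array([ 1.12147221e-01,  9.93691291e-01, -7.74319831e-04, -1.36663491e-04]), 'width': 0.08502501291699621, 'ft_force': array([-0.71304635, -0.0530831 , -0.03517148])} 0.025
scene {'fx': 496.7022894231702, 'fy': 496.7022894231702, 'cx': 245.462808751616, 'cy': 189.817874884632, 'k1': -0.12776440106592843, 'R': array([[ 1.47455110e-02,  9.99854164e-01, -8.61512320e-03],
       [ 8.64565251e-01, -1.70777229e-02, -5.02230304e-01],
       [-5.02304187e-01, -4.26936807e-05, -8.64690986e-01]]), 't': array([-0.05988586, -0.41066442,  1.91238735])}
top {'fx': 363.9614722913122, 'fy': 363.9614722913122, 'cx': 253.2567783434648, 'cy': 193.97403064223334, 'k1': -0.04561623338650045, 'R': array([[-0.00177482, -0.99975843, -0.02190734],
       [-0.9811401 ,  0.00597541, -0.1932056 ],
       [ 0.19328983,  0.02115126, -0.98091369]]), 't': array([0.05553995, 0.48836709, 0.93000454])}
wrist {'fx': 286.1717652933605, 'fy': 286.1717652933605, 'cx': 262.011396793398, 'cy': 196.97597066949604, 'k1': -0.03815584041265845, 'tool_from_camera': array([[ 8.62639567e-04, -9.50050802e-01, -3.12094103e-01,
         8.13963245e-02],
       [ 9.99999400e-01,  1.03049474e-03, -3.72910941e-04,
         3.06406795e-04],
       [ 6.75895671e-04, -3.12093594e-01,  9.50051121e-01,
        -1.18745681e-01],
       [ 0.00000000e+00,  0.00000000e+00,  0.00000000e+00,
         1.00000000e+00]])}
```

View pics/scene0.png

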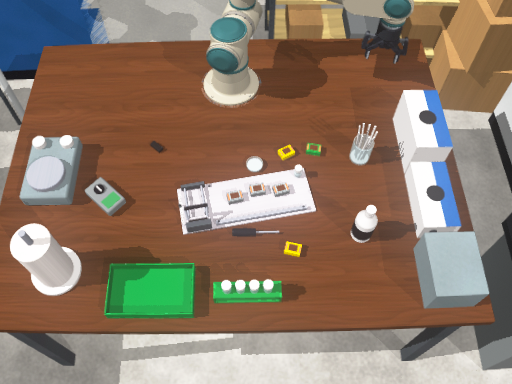

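View pics/top0.png

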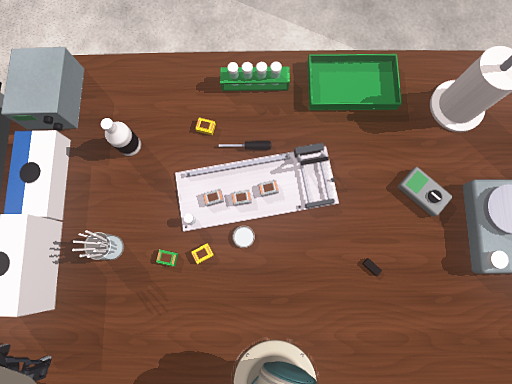

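View pics/wrist0.png

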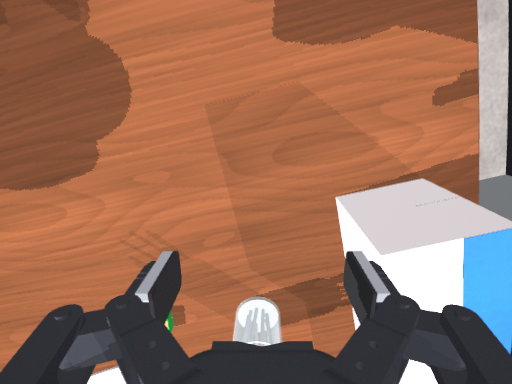

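The top view shows the jig around (255,188), three grey carriers at (213,198), (242,198) and (269,187), the clamp at (315,180), and the dish at (243,237). The yellow look-alikes are at (205,126) and (202,253), and the green one is at (166,257). The three grey ones on the plate are the ones meant. I'll enlarge the crop to confirm.

```bash
cat > h.py <<'E'
import numpy as np,cv2
from plant import manip
from scipy.spatial.transform import Rotation as Ro
def cam(n,s=None):
    p=manip.camera_params(n)
    if n=='wrist':
        s=s or manip.sense()
        Rt=Ro.from_quat(s['eef_rot']).as_matrix();T=p['tool_from_camera']
        Rwc=Rt@T[:3,:3];o=Rt@T[:3,3]+s['eef_pos']
        p['R']=Rwc.T;p['t']=-Rwc.T@o
    return p
def ray(p,uv):
    uv=np.atleast_2d(np.array(uv,float))
    d=np.stack([(uv[:,0]-p['cx'])/p['fx'],(uv[:,1]-p['cy'])/p['fy']],1)
    x=d.copy()
    for _ in range(20): x=d/(1+p['k1']*(x**2).sum(1,keepdims=True))
    D=np.c_[x,np.ones(len(x))]@p['R']
    return -p['R'].T@p['t'],D
def onz(p,uv,z):
    o,D=ray(p,uv);return o+D*((z-o[2])/D[:,2])[:,None]
def proj(p,X):
    c=np.atleast_2d(X)@p['R'].T+p['t'];x=c[:,:2]/c[:,2:]
    x=x*(1+p['k1']*(x**2).sum(1,keepdims=True))
    return x*[p['fx'],p['fy']]+[p['cx'],p['cy']]
E
python3 - <<'E'
from h import *
im=cv2.imread('pics/top0.png')
c=im[135:245,165:350];cv2.imwrite('pics/top0c.png',cv2.resize(c,None,fx=4,fy=4,interpolation=cv2.INTER_CUBIC))
p=cam('top')
print(onz(p,[[213,198],[242,198],[269,187]],.028)); print(onz(p,[[176,176],[187,231],[328,147],[339,203]],.006));print(onz(p,[[243,237],[188,220]],.01))
E
```

```text
[[0.48197266 0.16469017 0.028     ]
 [0.4815128  0.08494228 0.028     ]
 [0.51187111 0.0106873  0.028     ]]
[[ 0.55052464  0.27495889  0.006     ]
 [ 0.39358697  0.23812855  0.006     ]
 [ 0.63318172 -0.16054712  0.006     ]
 [ 0.46983016 -0.18426718  0.006     ]]
[[0.37635988 0.08272316 0.01      ]
 [0.42369685 0.23549822 0.01      ]]
```

View pics/top0c.png

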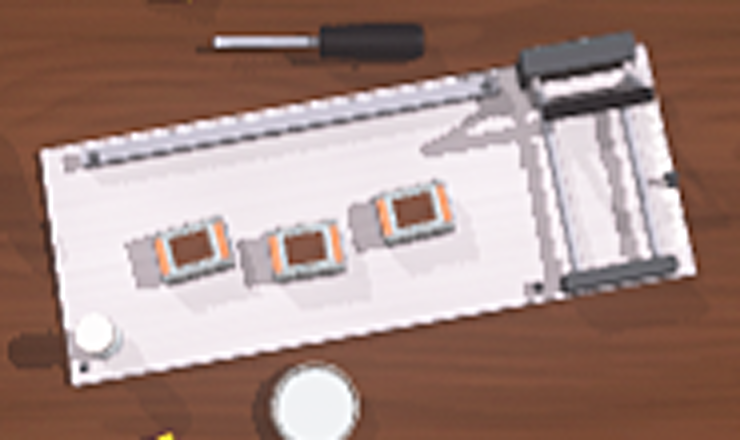

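The crop confirms it: the three grey carriers with orange ends and a window are on the plate. Next I'll move the wrist camera over the jig, starting by working out the shift.

```bash
cat >> h.py <<'E'
def delta(target,yaw_y_deg):
    """remaining move to a tool-down pose; yaw_y = world heading of tool y. prints tool-z turn and travel in axes AFTER the turn"""
    s=manip.sense();R=Ro.from_quat(s['eef_rot']).as_matrix()
    a=np.radians(yaw_y_deg);y=np.array([np.cos(a),np.sin(a),0]);z=np.array([0,0,-1.]);G=np.stack([np.cross(y,z),y,z],1)
    rv=Ro.from_matrix(R.T@G).as_rotvec()
    print('t',s['time_s'],'pos',s['eef_pos'].round(4),'F',np.round(s['ft_force'],1),'w',round(s['width'],4))
    print('rot',rv.round(3),'travel_after_turn_mm',(1000*G.T@(np.array(target)-s['eef_pos'])).round(1))
E
python3 -c "
from h import *
delta([.55,.06,.256],100.7)"
```

```text
t 0.15 pos [0.117  0.5116 0.2557] F [0.  0.7 0. ] w 0.0854
rot [-0.001 -0.    -0.412] travel_after_turn_mm [-3.417e+02 -5.242e+02 -3.000e-01]
```

```bash
python3 -m handwheel '[{"claw":0.35,"travel":[0,0,0],"rot":[0,0,-0.137]},{"claw":0.35,"travel":[0,0,0],"rot":[0,0,-0.137]},{"claw":0.35,"travel":[0,0,0],"rot":[0,0,-0.138]},{"claw":0.35,"travel":[-28,-44,0],"rot":[0,0,0]},{"claw":0.35,"travel":[-28,-44,0],"rot":[0,0,0]},{"claw":0.35,"travel":[-28,-44,0],"rot":[0,0,0]},{"claw":0.35,"travel":[-28,-44,0],"rot":[0,0,0]},{"claw":0.35,"travel":[-28,-44,0],"rot":[0,0,0]}]' 30
python3 -m handwheel '[{"claw":0.35,"travel":[-28,-44,0],"rot":[0,0,0]},{"claw":0.35,"travel":[-28,-44,0],"rot":[0,0,0]},{"claw":0.35,"travel":[-28,-44,0],"rot":[0,0,0]},{"claw":0.35,"travel":[-28,-44,0],"rot":[0,0,0]},{"claw":0.35,"travel":[-28,-44,0],"rot":[0,0,0]},{"claw":0.35,"travel":[-28,-44,0],"rot":[0,0,0]},{"claw":0.35,"travel":[-28,-44,0],"rot":[0,0,0]},{"claw":0.35,"travel":[0,0,0],"rot":[0,0,0]}]'
python3 - <<'E'
from h import *
delta([.55,.06,.256],100.7)
s=manip.sense();im=manip.get_image('wrist')
cv2.imwrite('pics/w1.png',im[:,:,::-1])
import pickle;pickle.dump(cam('wrist',s),open('w1.pkl','wb'))
cv2.imwrite('pics/w1b.png',cv2.resize(im[:300,:,::-1],(800,469),interpolation=cv2.INTER_CUBIC))
E
```

```text
time_s: 1.15
eef_pos: [0.2963, 0.3203, 0.2562]
eef_rot: [-0.094, 0.996, 0.0, 0.0]
ft_force: [0.3, 0.5, -0.4]
width: 0.0299
time_s: 2.15
eef_pos: [0.5466, 0.053, 0.2549]
eef_rot: [-0.091, 0.996, -0.0, -0.001]
ft_force: [-0.4, 1.8, 0.4]
width: 0.0297
t 2.15 pos [0.5466 0.053  0.2549] F [-0.4  1.8  0.4] w 0.0297
rot [-0.    -0.002 -0.004] travel_after_turn_mm [-4.7  6.3 -1.1]
```

View pics/w1b.png

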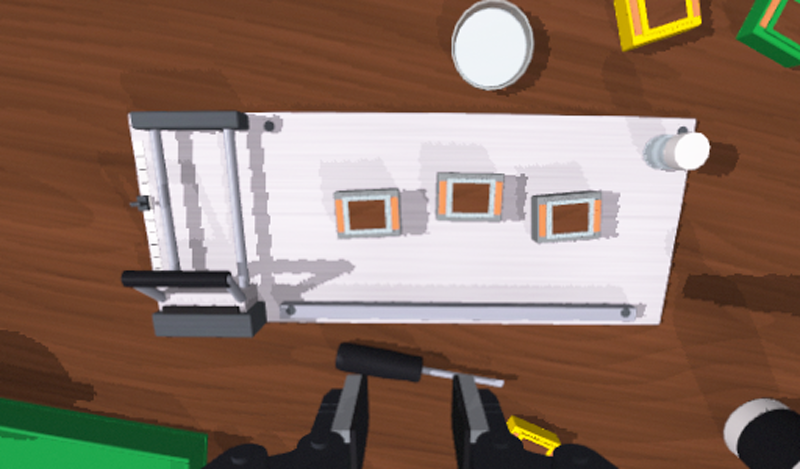

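The wrist view (scaled 1.56x) shows the carriers at (367,212), (470,197) and (567,216), the fence along row 310, the handle at (175,279) and the gauge at (142,203). Now I'll measure them.

```bash
cat >> h.py <<'E'
def carriers(im,p,roi):
    hsv=cv2.cvtColor(im,cv2.COLOR_BGR2HSV)
    m=((hsv[...,0]>4)&(hsv[...,0]<18)&(hsv[...,1]>80)&(hsv[...,2]>170)).astype(np.uint8)
    k=np.zeros_like(m);cv2.fillConvexPoly(k,np.array(roi,np.int32),1);m*=k
    n,l,st,c=cv2.connectedComponentsWithStats(m)
    return [(c[i],st[i,4]) for i in range(1,n) if st[i,4]>=12],m
E
python3 - <<'E'
from h import *
import pickle
p=pickle.load(open('w1.pkl','rb'));im=cv2.imread('pics/w1.png')
roi=np.array([[270,115],[690,121],[655,300],[280,300]])/1.5625
cs,m=carriers(im,p,roi)
for c,a in cs: print(c.round(1),a,onz(p,c,.026)[0].round(4))
# plate edges
g=cv2.cvtColor(im,cv2.COLOR_BGR2GRAY).astype(float)
def edge(cols,r0,r1,sgn):
    out=[]
    for c in cols:
        d=np.gradient(g[r0:r1,c])*sgn;i=int(d.argmax());
        w=d[max(i-2,0):i+3].clip(0);out.append([c,r0+(np.arange(max(i-2,0),max(i-2,0)+len(w))*w).sum()/w.sum()])
    return np.array(out)
near=edge(range(185,430,5),65,85,1);far=edge(range(190,420,5),200,215,-1)
for nm,e,z in(('near',near,.006),('far',far,.006)):
    X=onz(p,e,z)[:,:2];f=cv2.fitLine(X.astype(np.float32),cv2.DIST_HUBER,0,1e-4,1e-4).ravel()
    if f[1]<0:f[:2]*=-1
    n=np.array([f[1],-f[0]]);print(nm,'heading of y',np.degrees(np.arctan2(f[1],f[0])).round(2),'n.p',(n@f[2:]).round(4))
pts=np.array([[130,112],[696,118],[662,324],[283,305],[640,305],[636,322]])/1.5625
print(onz(p,pts,.006).round(4))
c=im[60:215,60:240];cv2.imwrite('pics/w1clamp.png',cv2.resize(c,None,fx=3.8,fy=3.8,interpolation=cv2.INTER_CUBIC))
c=im[90:215,170:430];cv2.imwrite('pics/w1f.png',cv2.resize(c,None,fx=3,fy=3,interpolation=cv2.INTER_CUBIC))
E
```

```text
[282.7 125.4] 93 [0.4862 0.0674 0.026 ]
[318.5 126.1] 93 [0.4791 0.1092 0.026 ]
[252.4 135.8] 93 [0.5048 0.0341 0.026 ]
[217.  137.8] 84 [ 0.5147 -0.0072  0.026 ]
[381.8 137.1] 87 [0.4772 0.1877 0.026 ]
[346.7 140. ] 88 [0.4885 0.1467 0.026 ]
near heading of y 100.06 n.p 0.4295
far heading of y 100.11 n.p 0.5998
[[ 0.4678 -0.1807  0.006 ]
 [ 0.3917  0.251   0.006 ]
 [ 0.5586  0.2837  0.006 ]
 [ 0.6023 -0.0474  0.006 ]
 [ 0.5454  0.258   0.006 ]
 [ 0.5611  0.2598  0.006 ]]
```

View pics/w1clamp.png

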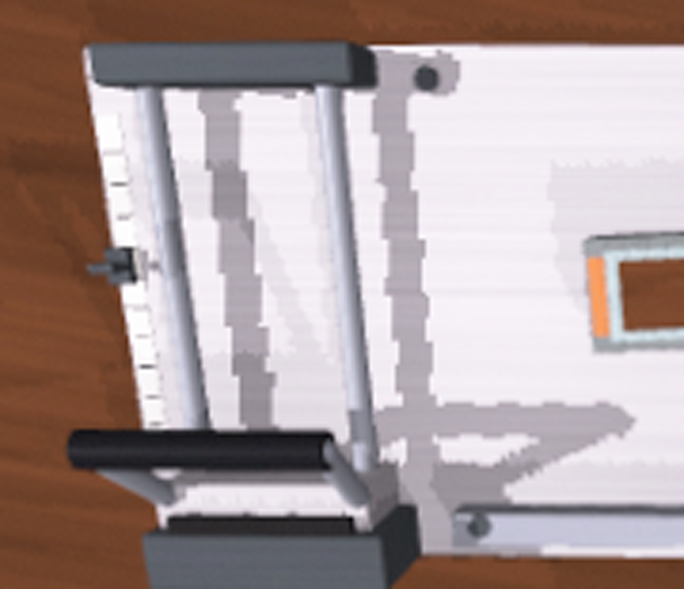

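View pics/w1f.png

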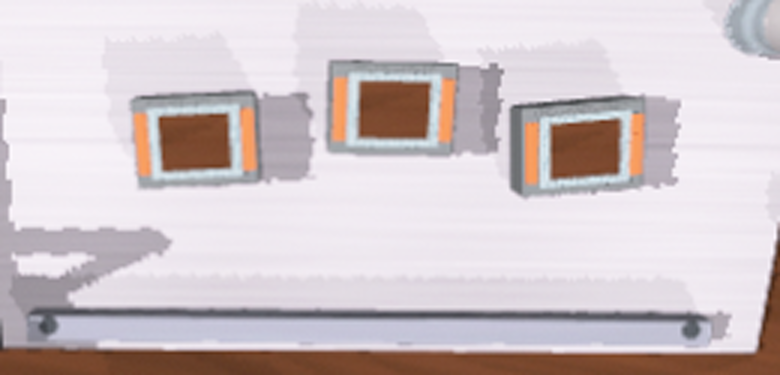

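```bash
cat >> h.py <<'E'
YJ=100.1
a_=np.radians(YJ);T_=np.array([np.cos(a_),np.sin(a_)]);N_=np.array([T_[1],-T_[0]])
O_=N_*.5797+T_*(-.130)
def toj(X): X=np.atleast_2d(X)[:,:2]-O_;return np.c_[X@N_,X@T_]*1000
def tow(xj,yj,z): return np.r_[O_+N_*xj/1000+T_*yj/1000,z]
def jd(xj,yj,z,yaw=YJ): delta(tow(xj,yj,z),yaw);s=manip.sense();print('now jig',toj(s['eef_pos']).round(1)[0],'q',s['qpos'].round(2))
E
python3 - <<'E'
from h import *
P=np.array([[-.0072,.0341,.5147,.5048],[.0674,.1092,.4862,.4791],[.1467,.1877,.4885,.4772]])
for a,b,c,d in P:
    A=toj([c,a])[0];B=toj([d,b])[0];print((A+B)/2,np.linalg.norm(B-A),np.degrees(np.arctan2(-(B-A)[0],(B-A)[1])))
p=cam('top');print('dish',toj(onz(p,[243,237],.01)))
jd(-90,55,.08)
E
```

```text
[-75.49082154  53.84837915] 42.46998940428408 3.3799912408458637
[-89.04465827 132.29088044] 42.39870281034549 -0.4599481425213132
[-75.01132295 209.933108  ] 42.52869619445204 5.308726323007135
dish [[-194.66561395  145.44021581]]
t 2.2 pos [0.5457 0.0544 0.2552] F [-0.5  0.3  0. ] w 0.0299
rot [ 0.001 -0.002  0.009] travel_after_turn_mm [ 57.1 -32.9 175.2]
now jig [-32.9  87.9] q [ 0.03  0.12  1.33  0.    1.69 -1.72]
```

```bash
python3 -m handwheel '[{"claw":0.33,"travel":[29,-11,50],"rot":[0,0,0.009]},{"claw":0.33,"travel":[29,-11,50],"rot":[0,0,0]},{"claw":0.33,"travel":[29,-12,50],"rot":[0,0,0]},{"claw":0.33,"travel":[0,0,40],"rot":[0,0,0]},{"claw":0.33,"travel":[0,0,20],"rot":[0,0,0]},{"claw":0.33,"travel":[0,0,0],"rot":[0,0,0]}]'
python3 - <<'E'
from h import *
jd(-120,54,.034)
im=manip.get_image('wrist');cv2.imwrite('pics/w2.png',im[:,:,::-1])
E
```

```text
time_s: 2.95
eef_pos: [0.4645, 0.0074, 0.0451]
eef_rot: [-0.09, 0.996, 0.0, -0.002]
ft_force: [-0.1, -0.4, -0.8]
width: 0.0284
t 2.95 pos [0.4645 0.0074 0.0451] F [-0.1 -0.4 -0.8] w 0.0284
rot [ 0.001 -0.003  0.003] travel_after_turn_mm [-1.1 -1.8 11.1]
now jig [-121.1   55.8] q [-0.06  0.08  1.82  0.    1.25 -1.81]
```

View pics/w2.png

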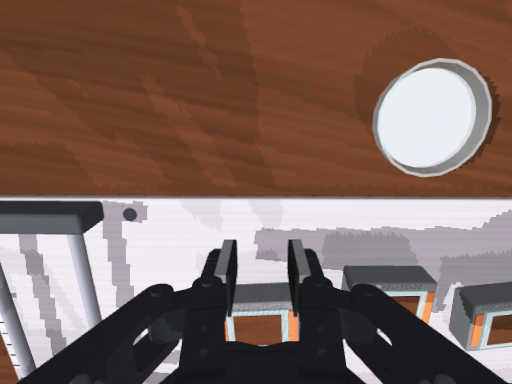

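The fingers straddle the front of carrier 1 at (262,310), with the dish well clear. I'll lower and push.

```bash
python3 -m handwheel '[{"claw":0.33,"travel":[0,-2,11],"rot":[0,0,0.003]},{"claw":0.33,"travel":[0,0,0],"rot":[0,0,0]},{"claw":0.33,"travel":[-9,0,0],"rot":[0,0,0]},{"claw":0.33,"travel":[-9,0,0],"rot":[0,0,0]},{"claw":0.33,"travel":[-9,0,0],"rot":[0,0,0]},{"claw":0.33,"travel":[-9,0,0],"rot":[0,0,0]},{"claw":0.33,"travel":[-9,0,0],"rot":[0,0,0]},{"claw":0.33,"travel":[-9,0,0],"rot":[0,0,0]}]'
python3 -m handwheel '[{"claw":0.33,"travel":[-8,0,0],"rot":[0,0,0]},{"claw":0.33,"travel":[-5,0,0],"rot":[0,0,0]},{"claw":0.33,"travel":[-2,0,0],"rot":[0,0,0]}]'
python3 -c "
from h import *
jd(-47,54,.034)"
```

```text
time_s: 4.0
eef_pos: [0.5201, 0.014, 0.0353]
eef_rot: [-0.087, 0.996, 0.0, -0.0]
ft_force: [0.1, -0.2, -0.1]
width: 0.028
time_s: 4.38
eef_pos: [0.5344, 0.0166, 0.0352]
eef_rot: [-0.088, 0.996, 0.0, -0.0]
ft_force: [-1.1, 0.5, -0.3]
width: 0.0283
t 4.375 pos [0.5344 0.0166 0.0352] F [-1.1  0.5 -0.3] w 0.0283
rot [ 0.    -0.    -0.001] travel_after_turn_mm [-3.6  1.4  1.2]
now jig [-50.6  52.6] q [-0.04  0.27  1.61  0.    1.25 -1.78]
```

```bash
python3 -m handwheel '[{"claw":0.33,"travel":[-2,0,0],"rot":[0,0,0]},{"claw":0.33,"travel":[-2,0,0],"rot":[0,0,0]},{"claw":0.33,"travel":[0,0,0],"rot":[0,0,0]}]'
python3 -c "
from h import *
jd(-47,54,.034)
im=manip.get_image('top');cv2.imwrite('pics/t3.png',cv2.resize(im[135:245,165:350,::-1],None,fx=4,fy=4,interpolation=2))"
```

```text
time_s: 4.75
eef_pos: [0.5383, 0.0172, 0.0353]
eef_rot: [-0.087, 0.996, 0.0, 0.0]
ft_force: [0.5, -0.5, -0.1]
width: 0.028
t 4.75 pos [0.5383 0.0172 0.0353] F [ 0.5 -0.5 -0.1] w 0.028
rot [ 0.     0.    -0.001] travel_after_turn_mm [0.3 1.4 1.3]
now jig [-46.7  52.6] q [-0.04  0.28  1.6   0.    1.26 -1.78]
```

View pics/t3.png

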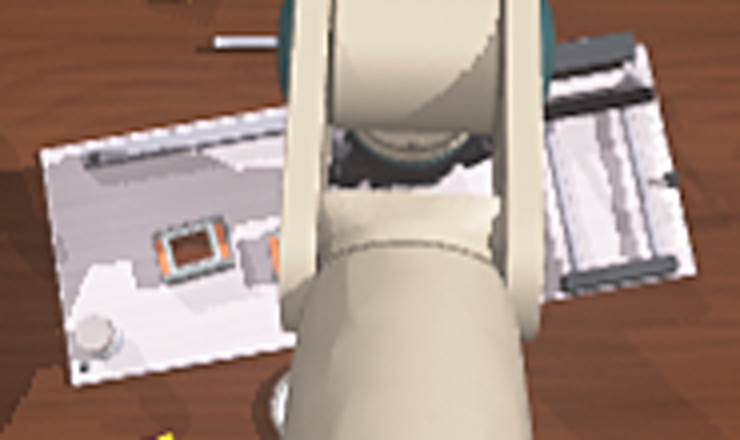

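The arm hides the carrier from the top camera, so I'll go by force and keep advancing in 1 mm rows.

```bash
python3 -m handwheel '[{"claw":0.33,"travel":[-1,0,0],"rot":[0,0,0]},{"claw":0.33,"travel":[-1,0,0],"rot":[0,0,0]},{"claw":0.33,"travel":[0,0,0],"rot":[0,0,0]}]'
python3 -m handwheel '[{"claw":0.33,"travel":[-1,0,0],"rot":[0,0,0]},{"claw":0.33,"travel":[-1,0,0],"rot":[0,0,0]},{"claw":0.33,"travel":[0,0,0],"rot":[0,0,0]}]'
python3 -c "
from h import *
jd(-47,54,.034)
im=manip.get_image('wrist');cv2.imwrite('pics/w4.png',im[:,:,::-1])"
```

```text
time_s: 5.18
eef_pos: [0.5391, 0.0174, 0.0352]
eef_rot: [-0.087, 0.996, -0.0, -0.002]
ft_force: [-8.7, -1.7, 6.5]
width: 0.0282
time_s: 5.55
eef_pos: [0.5392, 0.0174, 0.0352]
eef_rot: [-0.087, 0.996, -0.0, -0.004]
ft_force: [-19.5, -2.2, 14.3]
width: 0.0281
t 5.55 pos [0.5392 0.0174 0.0352] F [-19.5  -2.2  14.3] w 0.0281
rot [ 0.001 -0.009 -0.001] travel_after_turn_mm [1.2 1.4 1.2]
now jig [-45.8  52.6] q [-0.04  0.29  1.59 -0.    1.27 -1.78]
```

View pics/w4.png

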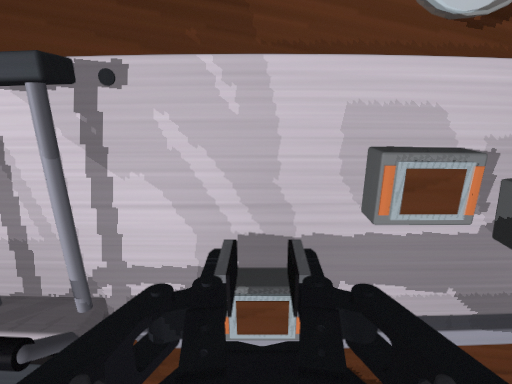

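Carrier 1 is against the fence; force rises from jig x ≈ -46, meaning its face is at -36. In the view its edge at (263,340) is parallel to the fence. I'll back off and do carrier 2.

```bash
python3 -m handwheel '[{"claw":0.33,"travel":[-0,0,0],"rot":[0,0,0]},{"claw":0.33,"travel":[20,0,0],"rot":[0,0,0]},{"claw":0.33,"travel":[32,0,0],"rot":[0,0,0]},{"claw":0.33,"travel":[34,0,0],"rot":[0,0,0]},{"claw":0.33,"travel":[0,40,0],"rot":[0,0,0]},{"claw":0.33,"travel":[0,40,0],"rot":[0,0,0]},{"claw":0.33,"travel":[0,0,0],"rot":[0,0,0]}]'
python3 -c "
from h import *
jd(-60,132,.034)"
```

```text
time_s: 6.48
eef_pos: [0.4432, 0.0834, 0.0355]
eef_rot: [-0.089, 0.996, 0.0, 0.0]
ft_force: [0.1, -1.3, -0.7]
width: 0.0282
t 6.475 pos [0.4432 0.0834 0.0355] F [ 0.1 -1.3 -0.7] w 0.0282
rot [0.    0.001 0.002] travel_after_turn_mm [-68.7  -2.4   1.5]
now jig [-128.7  134.4] q [ 0.1   0.05  1.86  0.    1.22 -1.65]
```

```bash
python3 -m handwheel '[{"claw":0.33,"travel":[-8,-2,1],"rot":[0,0,0.002]},{"claw":0.33,"travel":[-10,0,0],"rot":[0,0,0]},{"claw":0.33,"travel":[-10,0,0],"rot":[0,0,0]},{"claw":0.33,"travel":[-10,0,0],"rot":[0,0,0]},{"claw":0.33,"travel":[-10,0,0],"rot":[0,0,0]},{"claw":0.33,"travel":[-10,0,0],"rot":[0,0,0]},{"claw":0.33,"travel":[-10,0,0],"rot":[0,0,0]},{"claw":0.33,"travel":[-9,0,0],"rot":[0,0,0]}]'
python3 -m handwheel '[{"claw":0.33,"travel":[-3,0,0],"rot":[0,0,0]},{"claw":0.33,"travel":[-2,0,0],"rot":[0,0,0]},{"claw":0.33,"travel":[-1,0,0],"rot":[0,0,0]},{"claw":0.33,"travel":[0,0,0],"rot":[0,0,0]}]'
python3 -c "
from h import *
jd(-46,132,.034)"
```

```text
time_s: 7.48
eef_pos: [0.5203, 0.0932, 0.0343]
eef_rot: [-0.087, 0.996, 0.0, 0.0]
ft_force: [-0.6, 0.2, 0.1]
width: 0.0279
time_s: 7.98
eef_pos: [0.5254, 0.094, 0.0342]
eef_rot: [-0.087, 0.996, 0.0, -0.0]
ft_force: [-0.7, -0.5, 0.8]
width: 0.0278
t 7.975 pos [0.5254 0.094  0.0342] F [-0.7 -0.5  0.8] w 0.0278
rot [ 0.    -0.    -0.003] travel_after_turn_mm [0.  1.6 0.2]
now jig [-46.  130.4] q [ 0.11  0.27  1.62  0.    1.25 -1.64]
```

```bash
python3 -m handwheel '[{"claw":0.33,"travel":[-1,0,0],"rot":[0,0,0]},{"claw":0.33,"travel":[-1,0,0],"rot":[0,0,0]},{"claw":0.33,"travel":[0,0,0],"rot":[0,0,0]}]'
python3 -m handwheel '[{"claw":0.33,"travel":[20,0,0],"rot":[0,0,0]},{"claw":0.33,"travel":[30,0,0],"rot":[0,0,0]},{"claw":0.33,"travel":[23,10,0],"rot":[0,0,0]},{"claw":0.33,"travel":[0,35,0],"rot":[0,0,0]},{"claw":0.33,"travel":[0,35,0],"rot":[0,0,0]},{"claw":0.33,"travel":[0,0,0],"rot":[0,0,0]}]'
python3 -c "
from h import *
jd(-60,210,.034)"
```

```text
time_s: 8.35
eef_pos: [0.5256, 0.094, 0.0342]
eef_rot: [-0.087, 0.996, -0.0, -0.003]
ft_force: [-12.8, -3.8, 9.7]
width: 0.0282
time_s: 9.1
eef_pos: [0.4417, 0.1622, 0.0346]
eef_rot: [-0.088, 0.996, 0.0, 0.001]
ft_force: [0.4, -0.2, -0.5]
width: 0.0283
t 9.1 pos [0.4417 0.1622 0.0346] F [ 0.4 -0.2 -0.5] w 0.0283
rot [ 0.     0.001 -0.   ] travel_after_turn_mm [-56.4  -2.2   0.6]
now jig [-116.4  212.2] q [ 0.27  0.11  1.81  0.    1.23 -1.47]
```

```bash
python3 -m handwheel '[{"claw":0.33,"travel":[-8,-2,0.5],"rot":[0,0,0]},{"claw":0.33,"travel":[-10,0,0],"rot":[0,0,0]},{"claw":0.33,"travel":[-10,0,0],"rot":[0,0,0]},{"claw":0.33,"travel":[-10,0,0],"rot":[0,0,0]},{"claw":0.33,"travel":[-10,0,0],"rot":[0,0,0]},{"claw":0.33,"travel":[-10,0,0],"rot":[0,0,0]},{"claw":0.33,"travel":[-8,0,0],"rot":[0,0,0]},{"claw":0.33,"travel":[-3,0,0],"rot":[0,0,0]}]'
python3 -m handwheel '[{"claw":0.33,"travel":[-1,0,0],"rot":[0,0,0]},{"claw":0.33,"travel":[-2,0,0],"rot":[0,0,0]},{"claw":0.33,"travel":[0,0,0],"rot":[0,0,0]}]'
python3 -c "
from h import *
jd(-46,210,.034)"
```

```text
time_s: 10.1
eef_pos: [0.5106, 0.1706, 0.0338]
eef_rot: [-0.087, 0.996, 0.0, -0.0]
ft_force: [-0.1, 0.2, 0.6]
width: 0.0284
time_s: 10.48
eef_pos: [0.5119, 0.1709, 0.0336]
eef_rot: [-0.087, 0.996, -0.0, -0.002]
ft_force: [-6.9, -0.6, 4.6]
width: 0.0281
t 10.475 pos [0.5119 0.1709 0.0336] F [-6.9 -0.6  4.6] w 0.0281
rot [-0.    -0.004 -0.003] travel_after_turn_mm [ 0.2  1.6 -0.4]
now jig [-45.8 208.4] q [ 0.25  0.29  1.6   0.    1.26 -1.49]
```

Run:
```python
from h import *
import pickle
p=pickle.load(open('w1.pkl','rb'))
print('vial',toj(onz(p,[440,96],.054)),'flask',toj(onz(p,np.array([765,435])/1.5625,.17)))
print(toj(onz(cam('top'),[[128,148],[110,126]],.05)))
```

```text
vial [[-124.52574764  277.31720177]] flask [[ 24.63503938 281.4552854 ]]
[[102.50236594 417.86853614]
 [177.55105207 462.13246174]]
```

```bash
python3 -m handwheel '[{"claw":0.33,"travel":[15,0,0],"rot":[0,0,0]},{"claw":0.33,"travel":[13,0,0],"rot":[0,0,0]},{"claw":0.33,"travel":[0,31,0],"rot":[0,0,0]},{"claw":0.33,"travel":[0,31,0],"rot":[0,0,0]},{"claw":0.33,"travel":[-25,0,0],"rot":[0,0,0]},{"claw":0.33,"travel":[-22,0,0],"rot":[0,0,0]},{"claw":0.33,"travel":[0,0,0],"rot":[0,0,0]}]'
python3 - <<'E'
from h import *
jd(-21,264,.034)
im=manip.get_image('wrist');cv2.imwrite('pics/w5.png',im[:,:,::-1])
E
```

```text
time_s: 11.35
eef_pos: [0.5219, 0.2355, 0.0339]
eef_rot: [-0.086, 0.996, 0.0, 0.0]
ft_force: [0.3, 0.1, 0.1]
width: 0.028
t 11.35 pos [0.5219 0.2355 0.0339] F [0.3 0.1 0.1] w 0.028
rot [ 0.     0.001 -0.003] travel_after_turn_mm [-3.6 -6.4 -0.1]
now jig [-24.6 270.4] q [ 0.36  0.37  1.5   0.    1.27 -1.38]
```

View pics/w5.png

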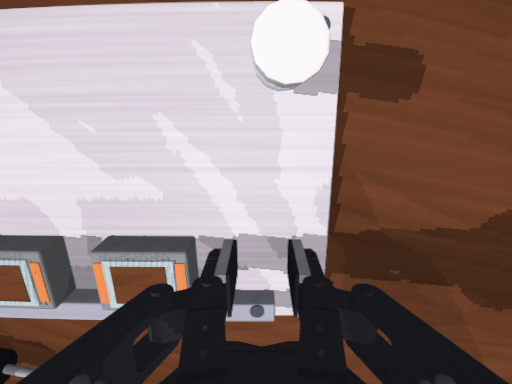

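```bash
python3 -m handwheel '[{"claw":0.33,"travel":[-3,-4,0],"rot":[0,0,0]},{"claw":0.33,"travel":[0,-6,0],"rot":[0,0,0]},{"claw":0.33,"travel":[0,-6,0],"rot":[0,0,0]},{"claw":0.33,"travel":[0,-6,0],"rot":[0,0,0]},{"claw":0.33,"travel":[0,-6,0],"rot":[0,0,0]},{"claw":0.33,"travel":[0,-6,0],"rot":[0,0,0]},{"claw":0.33,"travel":[0,-4,0],"rot":[0,0,0]},{"claw":0.33,"travel":[0,0,0],"rot":[0,0,0]}]'
python3 - <<'E'
from h import *
jd(-21,200,.034)
im=manip.get_image('wrist');cv2.imwrite('pics/w6.png',im[:,:,::-1])
E
```

```text
time_s: 12.4
eef_pos: [0.5308, 0.1982, 0.0338]
eef_rot: [-0.086, 0.996, -0.0, 0.0]
ft_force: [-0.6, -0.3, 0.2]
width: 0.0284
t 12.4 pos [0.5308 0.1982 0.0338] F [-0.6 -0.3  0.2] w 0.0284
rot [-0.     0.    -0.003] travel_after_turn_mm [ -1.4 -32.   -0.2]
now jig [-22.4 232. ] q [ 0.29  0.36  1.52 -0.    1.27 -1.45]
```

View pics/w6.png

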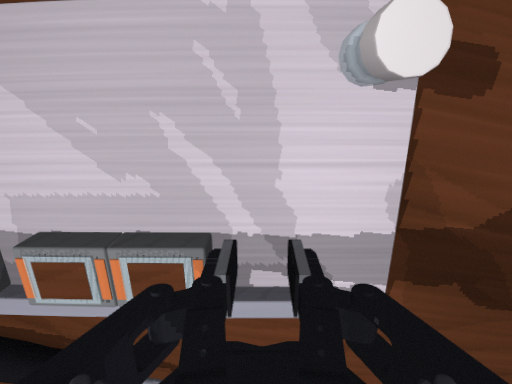

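Carriers 3 (160,270) and 2 (65,270) now touch and lie flush with the fence. I'll keep pushing the pair.

```bash
python3 -m handwheel '[{"claw":0.33,"travel":[-1,-6,0],"rot":[0,0,0]},{"claw":0.33,"travel":[0,-6,0],"rot":[0,0,0]},{"claw":0.33,"travel":[0,-6,0],"rot":[0,0,0]},{"claw":0.33,"travel":[0,-5,0],"rot":[0,0,0]},{"claw":0.33,"travel":[0,-4,0],"rot":[0,0,0]},{"claw":0.33,"travel":[0,-3,0],"rot":[0,0,0]},{"claw":0.33,"travel":[0,-3,0],"rot":[0,0,0]},{"claw":0.33,"travel":[0,0,0],"rot":[0,0,0]}]'
python3 - <<'E'
from h import *
jd(-21,200,.034)
im=manip.get_image('wrist');cv2.imwrite('pics/w7.png',im[:,:,::-1])
E
```

```text
time_s: 13.45
eef_pos: [0.5374, 0.166, 0.0338]
eef_rot: [-0.086, 0.996, -0.0, 0.0]
ft_force: [-0.4, -0.1, 0.1]
width: 0.0279
t 13.45 pos [0.5374 0.166  0.0338] F [-0.4 -0.1  0.1] w 0.0279
rot [-0.     0.    -0.003] travel_after_turn_mm [-0.5  0.9 -0.2]
now jig [-21.5 199.1] q [ 0.23  0.34  1.53 -0.    1.27 -1.51]
```

View pics/w7.png

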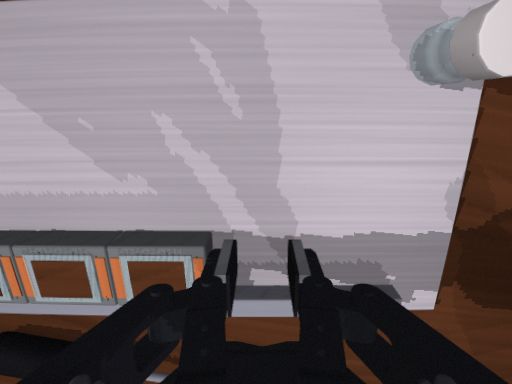

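The third carrier is at the left edge (5,275) and appears to touch. I'll lift off and inspect the row from above.

```bash
python3 -m handwheel '[{"claw":0.33,"travel":[0,5,0],"rot":[0,0,0]},{"claw":0.33,"travel":[0,2,-45],"rot":[0,0,0]},{"claw":0.33,"travel":[0,0,-45],"rot":[0,0,0]},{"claw":0.33,"travel":[-20,-40,-30],"rot":[0,0,0]},{"claw":0.33,"travel":[-20,-40,-20],"rot":[0,0,0]},{"claw":0.33,"travel":[-20,-40,0],"rot":[0,0,0]},{"claw":0.33,"travel":[0,0,0],"rot":[0,0,0]}]'
cat > look.py <<'E'
from h import *
import pickle,sys
n=sys.argv[1]
jd(0,0,.2)
s=manip.sense();im=manip.get_image('wrist')[:,:,::-1].copy()
p=cam('wrist',s);pickle.dump(p,open(n+'.pkl','wb'));cv2.imwrite(f'pics/{n}.png',im)
roi=proj(p,[tow(-130,-10,.006),tow(-130,280,.006),tow(-2,280,.02),tow(-2,-10,.02)]).clip(-200,700)
cs,m=carriers(im,p,roi)
for c,a in sorted(cs,key=lambda q:q[0][0]): print(c.round(1),a,toj(onz(p,c,.026))[0].round(1))
E
python3 look.py w8
```

```text
time_s: 14.38
eef_pos: [0.617, 0.063, 0.1736]
eef_rot: [-0.085, 0.996, -0.0, 0.0]
ft_force: [-0.2, 0.4, 0.2]
width: 0.0277
t 14.375 pos [0.617  0.063  0.1736] F [-0.2  0.4  0.2] w 0.0277
rot [-0.     0.    -0.006] travel_after_turn_mm [ 38.8 -83.8 -26.4]
now jig [38.8 83.8] q [ 0.04  0.36  1.22 -0.    1.57 -1.7 ]
[197.1 131.7] 153 [-18.1  25.4]
[243.5 131.4] 165 [-18.   67.8]
[252.  130.9] 140 [-18.4  75.6]
[298.6 131. ] 160 [-18.1 118.2]
[307.1 130.9] 159 [-18.2 125.9]
[353.4 130.9] 157 [-18.1 168.4]
```

View pics/w8.png

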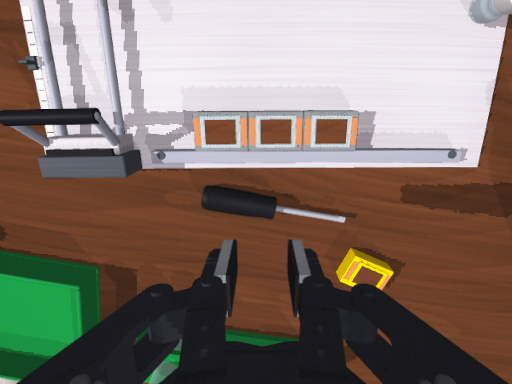

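The row is closed and flush: all three origins are at jig x ≈ -18.1, y = 46.6 / 96.9 / 147.1, in the picture at (222,131), (276,131) and (330,131). Next is the gauge, seen at (30,62). I'll move the camera over it.

```bash
python3 -m handwheel '[{"claw":0.33,"travel":[5,-50,0],"rot":[0,0,0]},{"claw":0.33,"travel":[5,-50,0],"rot":[0,0,0]},{"claw":0.33,"travel":[5,-50,8],"rot":[0,0,0]},{"claw":0.33,"travel":[5,-50,10],"rot":[0,0,0]},{"claw":0.33,"travel":[0,0,0],"rot":[0,0,0]},{"claw":0.33,"travel":[0,0,0],"rot":[0,0,0]}]'
python3 look.py w9
python3 - <<'E'
import cv2
a=cv2.imread('pics/w8.png')[95:180,130:380];cv2.imwrite('pics/w8c.png',cv2.resize(a,None,fx=3.2,fy=3.2,interpolation=2))
E
```

```text
time_s: 15.18
eef_pos: [0.6306, -0.1337, 0.1557]
eef_rot: [-0.087, 0.996, 0.0, -0.0]
ft_force: [0.2, 0.0, 0.0]
width: 0.0282
t 15.175 pos [ 0.6306 -0.1337  0.1557] F [0.2 0.  0. ] w 0.0282
rot [ 0.001 -0.    -0.002] travel_after_turn_mm [ 17.7 112.3 -44.3]
now jig [  17.7 -112.3] q [-0.27  0.44  1.15  0.    1.55 -2.01]
[417.9 158.1] 163 [-18.   26.6]
[464.6 157.9] 142 [-18.4  69.4]
[472.6 158.2] 163 [-18.2  76.9]
```

View pics/w9.png

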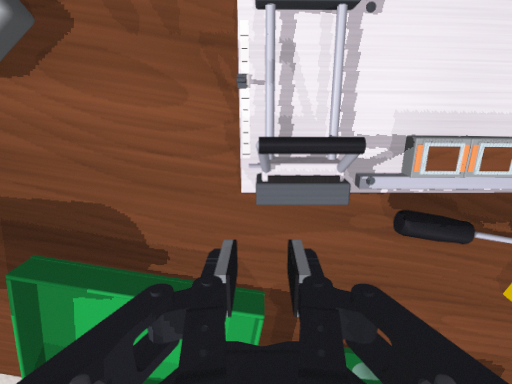

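View pics/w8c.png

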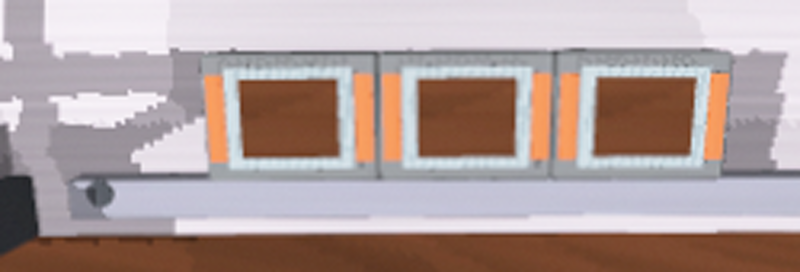

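The row is closed with no gaps. Now I'll crop the gauge and pointer.

Run:
```python
import cv2
a=cv2.imread('pics/w9.png')
c=cv2.resize(a[55:105,225:285],None,fx=10,fy=10,interpolation=0)
d=cv2.resize(a[120:210,230:305],None,fx=6.5,fy=6.5,interpolation=0)
cv2.imwrite('pics/w9g.png',c);cv2.imwrite('pics/w9p.png',d)
```

```text
(no output)
```

View pics/w9g.png

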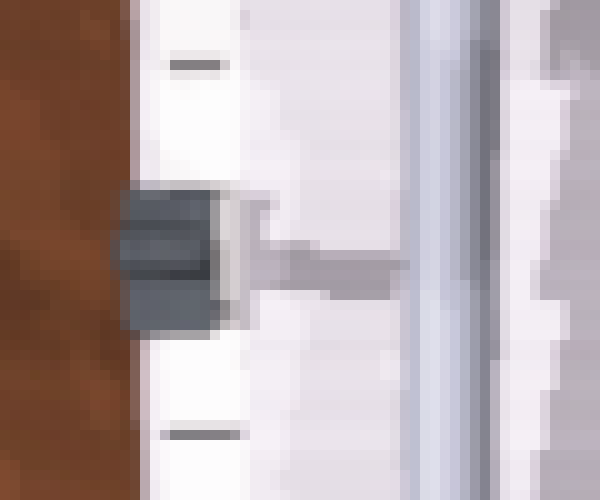

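View pics/w9p.png

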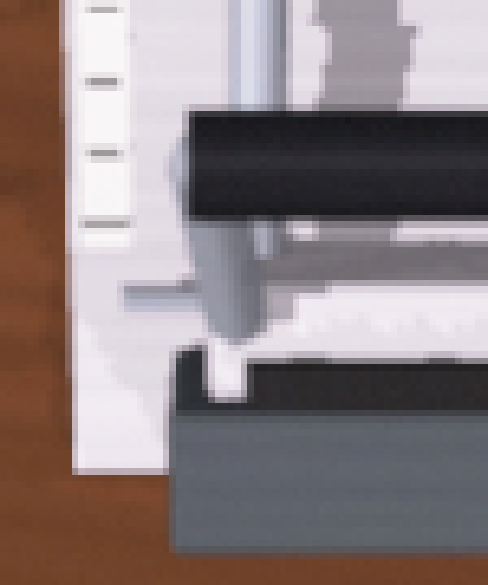

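Run:
```python
from h import *
import pickle
p=pickle.load(open('w9.pkl','rb'))
print('foot',toj(onz(p,[[241.5,80.65],[241.5,73.5],[241.5,87.8]],.008)))
print('blade top',toj(onz(p,[[240.5,76.7],[240.5,79.0],[240.5,81.5],[240.5,82.3]],.020)))
print('ptr',toj(onz(p,[[249,163],[249,165.2],[249,167.3]],.0125)))
a=p['R'];print('cam',toj(-p['R'].T@p['t']))
print('handle',toj(onz(p,[[312,138],[312,153]],.070)))
```

```text
foot [[ -82.53120996 -129.17625528]
 [ -88.34056756 -129.05389024]
 [ -76.64994573 -129.30105345]]
blade top [[ -84.74755895 -129.14222028]
 [ -82.96061081 -129.18163101]
 [ -81.01027307 -129.22475285]
 [ -80.38438983 -129.23861472]]
ptr [[ -10.70509095 -123.49091728]
 [  -8.63041348 -123.52179848]
 [  -6.6409678  -123.55146234]]
cam [[ -63.4437532  -111.47815999]]
handle [[-40.16540402 -76.10815808]
 [-29.52925019 -75.56526234]]
```

The gauge is at jig x ≈ -82.6 and the pointer reads -8.6 in the same picture (-8.0 nominal), so the travel is about 74 mm. The handle is at (-34.8,-75.8). I'll turn the tool so the jaws straddle the bar.

```bash
python3 -m handwheel '[{"claw":0.45,"travel":[26,19,0],"rot":[0,0,0]},{"claw":0.45,"travel":[27,19,0],"rot":[0,0,0]},{"claw":0.45,"travel":[0,0,0],"rot":[0,0,0.175]},{"claw":0.45,"travel":[0,0,0],"rot":[0,0,0.175]},{"claw":0.45,"travel":[0,0,0],"rot":[0,0,0.175]},{"claw":0.45,"travel":[0,0,0],"rot":[0,0,0.175]},{"claw":0.45,"travel":[0,0,0],"rot":[0,0,0.175]},{"claw":0.45,"travel":[0,0,0],"rot":[0,0,0.175]}]' 60
python3 -m handwheel '[{"claw":0.45,"travel":[0,0,0],"rot":[0,0,0.175]},{"claw":0.45,"travel":[0,0,0],"rot":[0,0,0.175]},{"claw":0.45,"travel":[0,0,0],"rot":[0,0,0.171]},{"claw":0.45,"travel":[0,0,0],"rot":[0,0,0]}]'
python3 - <<'E'
from h import *
jd(-35,-75,.076,10.1)
im=manip.get_image('wrist');cv2.imwrite('pics/w10.png',im[:,:,::-1])
E
```

```text
time_s: 16.23
eef_pos: [0.5721, -0.1051, 0.1563]
eef_rot: [0.426, 0.905, 0.0, 0.0]
ft_force: [-0.3, -0.4, -0.4]
width: 0.0384
time_s: 16.73
eef_pos: [0.5721, -0.1054, 0.1563]
eef_rot: [0.642, 0.767, 0.0, 0.0]
ft_force: [0.0, 0.7, 0.5]
width: 0.0386
t 16.725 pos [ 0.5721 -0.1054  0.1563] F [0.  0.7 0.5] w 0.0386
rot [0.001 0.    0.   ] travel_after_turn_mm [-0.9 -0.1 80.3]
now jig [-34.9 -74.1] q [-0.25  0.26  1.37  0.    1.51 -0.42]
```

View pics/w10.png

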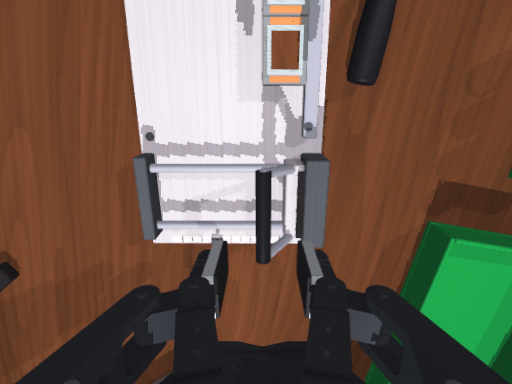

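The bar at column 263 sits midway between the fingers (218 and 312). I'll descend and grip.

```bash
python3 -m handwheel '[{"claw":0.45,"travel":[0,0,30],"rot":[0,0,0]},{"claw":0.45,"travel":[-1,0,30],"rot":[0,0,0]},{"claw":0.45,"travel":[0,0,20],"rot":[0,0,0]},{"claw":0.45,"travel":[0,0,0],"rot":[0,0,0]},{"claw":0,"travel":[0,0,0],"rot":[0,0,0]},{"claw":0,"travel":[0,0,0],"rot":[0,0,0]},{"claw":0,"travel":[0,0,0],"rot":[0,0,0]},{"claw":0,"travel":[0,0,0],"rot":[0,0,0]}]' 60
python3 - <<'E'
from h import *
jd(-109,-75,.076,10.1)
im=manip.get_image('wrist');cv2.imwrite('pics/w11.png',im[:,:,::-1])
E
```

```text
time_s: 17.77
eef_pos: [0.5732, -0.108, 0.0775]
eef_rot: [0.643, 0.766, 0.001, 0.002]
ft_force: [1.9, 0.2, 6.0]
width: 0.0103
t 17.775 pos [ 0.5732 -0.108   0.0775] F [1.9 0.2 6. ] w 0.0103
rot [ 0.003  0.001 -0.003] travel_after_turn_mm [  1.9 -74.7   1.5]
now jig [-34.3 -76.9] q [-0.25  0.34  1.44  0.    1.36 -0.42]
```

View pics/w11.png

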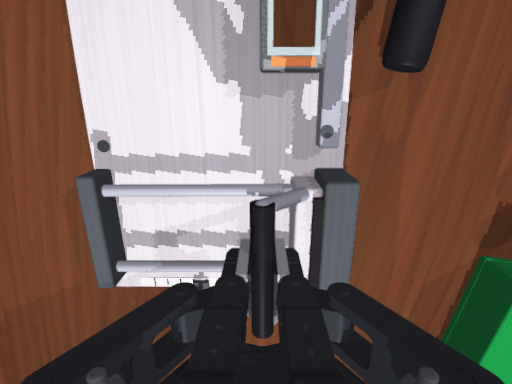

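The bar is gripped between the pads at (262,265). Now I'll pull.

```bash
python3 -m handwheel '[{"claw":0,"travel":[0,-4,0],"rot":[0,0,0]},{"claw":0,"travel":[0,-8,0],"rot":[0,0,0]},{"claw":0,"travel":[0,-8,0],"rot":[0,0,0]},{"claw":0,"travel":[0,-8,0],"rot":[0,0,0]},{"claw":0,"travel":[0,-8,0],"rot":[0,0,0]},{"claw":0,"travel":[0,-8,0],"rot":[0,0,0]},{"claw":0,"travel":[0,-6,0],"rot":[0,0,0]},{"claw":0,"travel":[0,0,0],"rot":[0,0,0]}]'
python3 - <<'E'
from h import *
jd(-109,-75,.076,10.1)
for n in('wrist','top','scene'):
    im=manip.get_image(n);cv2.imwrite(f'pics/{n}12.png',im[:,:,::-1])
im=cv2.imread('pics/top12.png');cv2.imwrite('pics/top12c.png',cv2.resize(im[135:245,250:400],None,fx=5,fy=5,interpolation=2))
im=cv2.imread('pics/scene12.png');cv2.imwrite('pics/scene12c.png',cv2.resize(im[160:250,150:300],None,fx=5,fy=5,interpolation=2))
E
```

```text
time_s: 18.82
eef_pos: [0.5246, -0.1166, 0.0776]
eef_rot: [0.643, 0.766, 0.002, 0.003]
ft_force: [8.4, 1.5, 3.0]
width: 0.0096
t 18.825 pos [ 0.5246 -0.1166  0.0776] F [8.4 1.5 3. ] w 0.0096
rot [ 0.006  0.002 -0.003] travel_after_turn_mm [  1.8 -25.4   1.6]
now jig [-83.6 -76.8] q [-0.29  0.22  1.59  0.    1.33 -0.46]
```

View pics/wrist12.png

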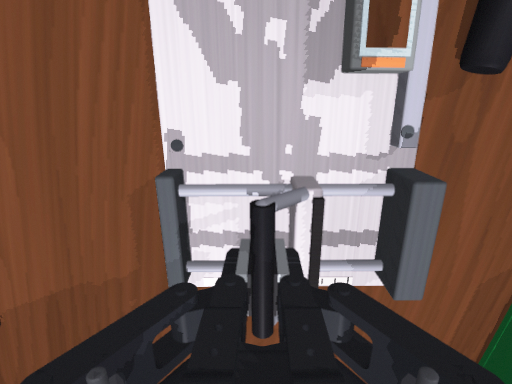

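View pics/top12c.png

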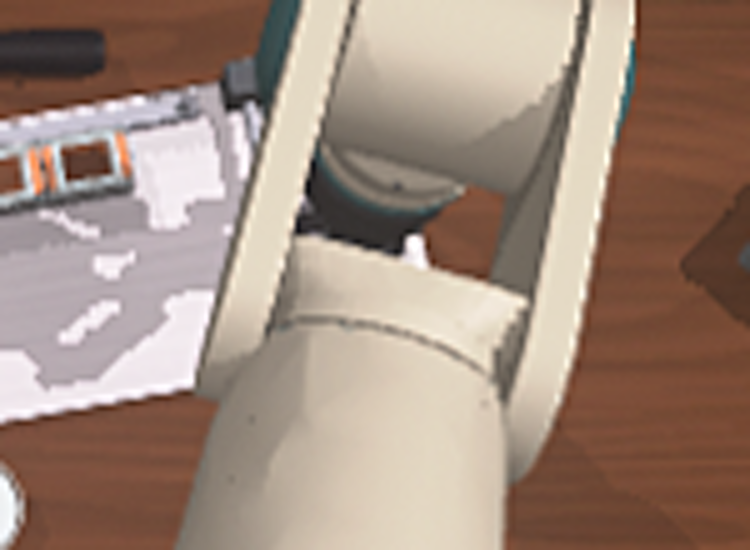

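View pics/scene12c.png

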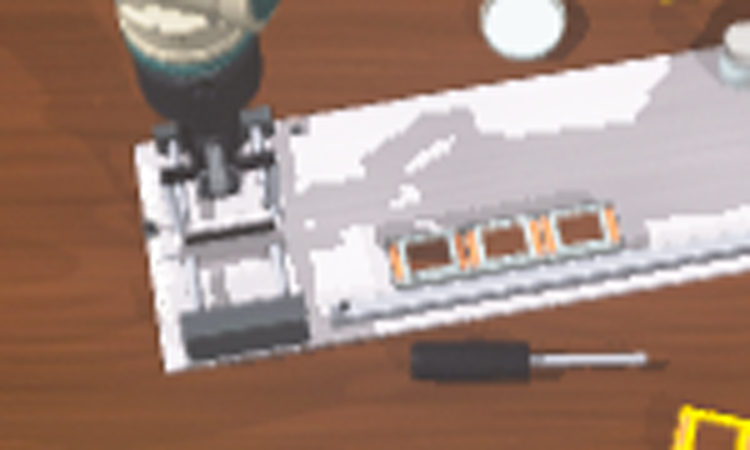

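The bar keeps its place in the pads (centred at column 263), and the head has followed by 49 mm. I'll pull the rest, about 24.7 mm.

```bash
python3 -m handwheel '[{"claw":0,"travel":[0,-7,0],"rot":[0,0,0]},{"claw":0,"travel":[0,-7,0],"rot":[0,0,0]},{"claw":0,"travel":[0,-6,0],"rot":[0,0,0]},{"claw":0,"travel":[0,-4,0],"rot":[0,0,0]},{"claw":0,"travel":[0,-1,0],"rot":[0,0,0]},{"claw":0,"travel":[0,0,0],"rot":[0,0,0]},{"claw":0,"travel":[0,0,0],"rot":[0,0,0]}]'
python3 - <<'E'
from h import *
jd(-108.3,-75,.076,10.1)
for n in('wrist','scene'):
    im=manip.get_image(n);cv2.imwrite(f'pics/{n}13.png',im[:,:,::-1])
im=cv2.imread('pics/scene13.png');cv2.imwrite('pics/scene13c.png',cv2.resize(im[175:240,165:225],None,fx=9,fy=9,interpolation=0))
E
```

```text
time_s: 19.85
eef_pos: [0.5006, -0.1209, 0.0776]
eef_rot: [0.643, 0.766, 0.002, 0.003]
ft_force: [9.8, 1.2, 2.5]
width: 0.01
t 19.85 pos [ 0.5006 -0.1209  0.0776] F [9.8 1.2 2.5] w 0.01
rot [ 0.007  0.002 -0.003] travel_after_turn_mm [ 1.8 -0.3  1.6]
now jig [-108.   -76.8] q [-0.31  0.16  1.65  0.    1.32 -0.48]
```

View pics/wrist13.png

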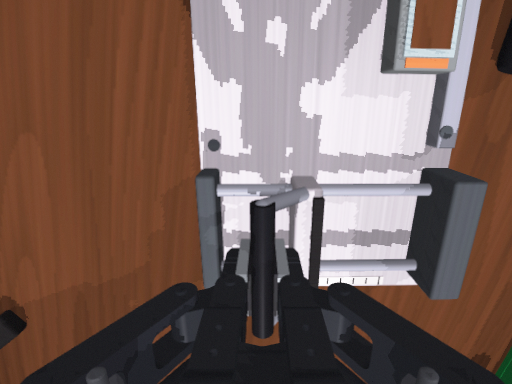

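View pics/scene13c.png

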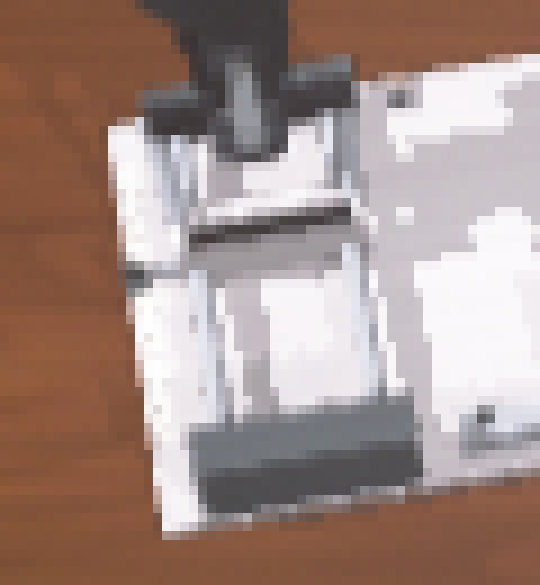

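The scene view shows the pointer (165,268 in the crop) level with the gauge blade (133,270). I'll cross-check the gauge measurement and scale against the 10 mm ticks.

Run:
```python
from h import *
import pickle
p=pickle.load(open('w9.pkl','rb'))
g=cv2.cvtColor(cv2.imread('pics/w9.png'),cv2.COLOR_BGR2GRAY).astype(float)
col=g[15:165,243:246].mean(1);d=255-col
for i in range(2,len(d)-2):
    if d[i]==d[i-2:i+3].max() and d[i]-np.median(d[max(0,i-4):i+5])>20:
        w=(d[i-1:i+2]-d[i-3:i+4].min()).clip(0);r=15+(np.arange(i-1,i+2)*w).sum()/w.sum();print(round(r,1),toj(onz(p,[244,r],.0065))[0].round(1))
# gauge & pointer from older views (w1,w8)
a=cv2.imread('pics/w8.png');cv2.imwrite('pics/w8g.png',cv2.resize(a[45:85,5:75],None,fx=10,fy=10,interpolation=0))
# scene: travel of pointer vs gauge along jig x, projected
q=cam('scene')
for x in(-80,-81,-82,-83,-84): print(x,((proj(q,tow(x,-129,.02))[0]-[165,175])*9).round(0),((proj(q,tow(x,-122,.012))[0]-[165,175])*9).round(0))
```

```text
35.0 [-118.8 -126.4]
48.0 [-108.7 -126.6]
61.0 [ -98.5 -126.8]
81.7 [ -81.7 -127.1]
97.8 [ -68.3 -127.4]
109.3 [ -58.5 -127.5]
120.8 [ -48.4 -127.7]
132.1 [ -38.3 -127.9]
143.0 [ -28.3 -128.1]
153.8 [ -18.2 -128.3]
-80 [122. 262.] [144. 269.]
-81 [122. 259.] [143. 266.]
-82 [121. 257.] [143. 264.]
-83 [121. 255.] [143. 262.]
-84 [121. 252.] [142. 259.]
```

View pics/w8g.png

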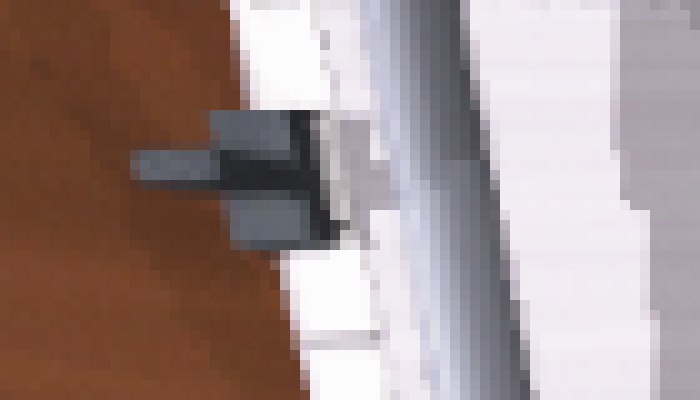

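Run:
```python
from h import *
import pickle
p=pickle.load(open('w8.pkl','rb'))
print('tick68',toj(onz(p,[38.5,78.2],.0065)))
print('foot',toj(onz(p,[[30,55.6],[33,69.3]],.008)),'bladetop',toj(onz(p,[[22,59.6],[22,63.3]],.020)))
p=pickle.load(open('w9.pkl','rb'))
print('bladetop9',toj(onz(p,[[240.5,76.6],[240.5,80.6]],.020)))
g=cv2.cvtColor(cv2.imread('pics/w9.png'),cv2.COLOR_BGR2GRAY);print(g[70:92,236:248])
```

```text
tick68 [[ -68.7288889  -127.86886381]]
foot [[ -88.55891467 -130.65303723]
 [ -76.60473238 -130.41561689]] bladetop [[ -83.60465987 -129.85128374]
 [ -80.53847079 -130.58156686]]
bladetop9 [[ -84.82509344 -129.14051243]
 [ -81.7133605  -129.20919475]]
[[ 72  74 159 235 235 248 251 251 253 252 252 253]
 [ 74  74 161 238 235 246 248 249 251 253 252 252]
 [ 74  73 161 237 235 246 248 248 249 251 252 253]
 [ 73  77 129 189 189 200 194 193 193 199 209 217]
 [ 76  83  92 106 106 102  86  87  90  88 127 186]
 [ 76  86  91  90  91  90  92  94  99  96 153 216]
 [ 76  85  88  90  89  92  91  95 101  97 154 215]
 [ 72  73  77  76  76  78  79  80  83  88 155 216]
 [ 80  83  85  86  89  85  86  85  88  86 151 216]
 [ 79  94  89  92  97  98  94  92  93  81 126 198]
 [ 79  97  94  96  98  98  97  96  90  80 114 190]
 [ 77  81  79  82  80  82  83  81  77  63 116 189]
 [ 75  76  72  71  72  68  61  63  61  60 119 189]
 [ 74  83  92  92  94  93  94  94  94  93 128 190]
 [ 74  85  97  96  98  99 100 100 101  99 132 189]
 [ 72  85  99  98  97  97 100 101 101  99  97 136]
 [ 73  85  97  97  98  98  99 101 101 100 107 142]
 [ 66  77  98  99 100 101 101 101 101 101 130 185]
 [ 66  68  79 114 145 156 164 165 163 164 224 251]
 [ 68  69 100 184 237 248 251 251 251 251 252 252]
 [ 65  66 100 193 243 251 253 252 252 252 252 252]
 [ 69  67 103 195 245 251 252 252 252 252 252 253]]
```

All the estimates put the mark at jig x ≈ -82.1 ± 0.3, i.e. 74.1 mm of travel. The clamp is now at 73.7 mm, so I'll trim by 0.4.

```bash
python3 -m handwheel '[{"claw":0,"travel":[0,-0.4,0],"rot":[0,0,0]},{"claw":0,"travel":[0,0,0],"rot":[0,0,0]},{"claw":0,"travel":[0,0,0],"rot":[0,0,0]},{"claw":0,"travel":[0,0,0],"rot":[0,0,0]}]'
python3 - <<'E'
from h import *
jd(-108.4,-75,.076,10.1)
im=manip.get_image('scene');cv2.imwrite('pics/s14.png',cv2.resize(im[120:260,140:340,::-1],None,fx=4,fy=4,interpolation=2))
E
```

```text
time_s: 20.45
eef_pos: [0.5003, -0.1209, 0.0776]
eef_rot: [0.643, 0.766, 0.002, 0.003]
ft_force: [11.2, 1.4, 2.1]
width: 0.0098
t 20.45 pos [ 0.5003 -0.1209  0.0776] F [11.2  1.4  2.1] w 0.0098
rot [ 0.007  0.002 -0.003] travel_after_turn_mm [ 1.8 -0.   1.6]
now jig [-108.4  -76.8] q [-0.31  0.16  1.66  0.    1.32 -0.48]
```

View pics/s14.png

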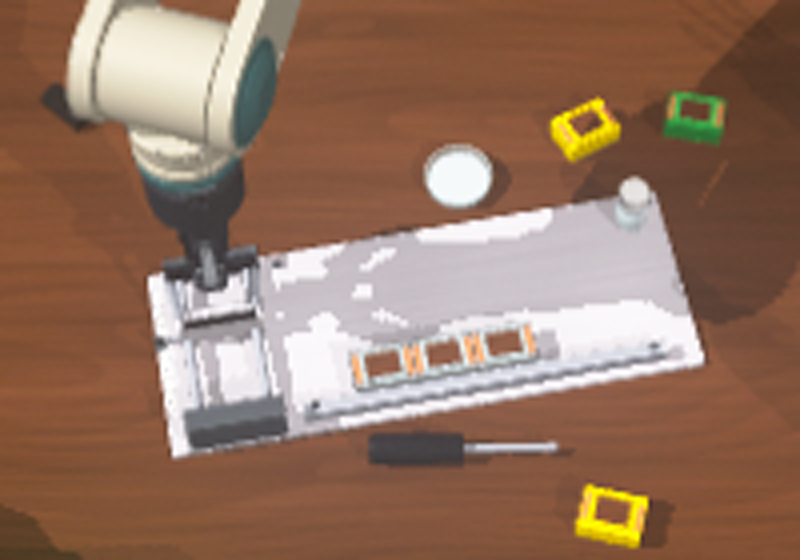

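The row is at (445,355) in the crop, closed along the fence. The clamp is open with the pointer level with the gauge at (160,343), and the bystanders haven't moved. The pull force of 11.2 N matches the spring at 74 mm. Handing in.

```bash
python3 -c "
from plant import manip
print(manip.job_done()); s=manip.sense();print(s['time_s'],s['eef_pos'],s['width'])"
```

```text
the job is handed in; nothing more can be done
None
the job is handed in; nothing more can be done
```

The three grey carriers are in one closed row against the fence, and the clamp is held open at the gauge mark. I handed the job in at about 20.5 s with the gripper still on the handle.

- **Row:** I pushed each carrier flat against the fence with both fingertips, then slid the row together along the fence from the left. The close-up check showed all three origins at jig x ≈ -18.1 mm, y ≈ 47, 97 and 147 mm, with no visible gaps. They stand beside the clamp, with none in front of it.
- **Clamp:** I gripped the bar and pulled it 74.1 mm by arm position. I put the mark at 74.1 ± 0.3 mm of travel; single readings spread from about 73.5 to 74.4 mm. The final pull of 11.2 N matches the spring at that travel.
- **Less certain checks:** The wrist and top cameras could not see the pointer and gauge while the clamp was held. Only the coarse scene camera confirmed them level, to about 1 mm. The finger opening read 9.8 to 10.3 mm on the 12 mm bar, a little less than expected, but the pictures showed no slip.
- **Rest of the bench:** In the last scene picture the dish, vial, driver and the yellow and green look-alikes looked unmoved. The other bystanders were outside that picture.

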